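# Seat the vial block in the corner of the locating fixture and hold it

### The job

Take the aluminium vial block by its orange grip and set it flat on the dark plate of the locating fixture, one long side against the long fence, while it is still a good 5 cm short of the blue end stop. Then slide it slowly along the long fence, never ramming it, until it also meets the end stop, and finish while still holding it there by the grip, pressed firmly but gently against both fences at once; do not put it down or let go. Leave the sample bottle, the red rubber bulb and the small vial as they stand.

Things in the scene. Friction and masses are not known exactly. Their poses are not given: they have to be found in the camera images.
- vial_block: The loose aluminium vial block, about 0.25 to 0.55 kg: a solid 50 mm (its x) by 70 mm (its y) by 40 mm high body with six small empty bores in its top, and an upright orange grip plate standing in the middle of the top, 16 mm thick along x, 36 mm wide along y, rising from 40 to 85 mm above the underside. Origin at the centre of the underside, z up. Half a turn about z makes no difference. It starts standing on the worktop.
- block_grip (a point): Point in the middle of the orange grip plate of the vial block, 65 mm above the block's underside, on the block's vertical centre line; axes as the block's. Fingers that close along x pinch the 16 mm thickness.
- corner (a point): Inner corner of the fixed fixture, level with the top of its dark steel plate (90 mm along x, 150 mm along y), 20 mm above the worktop. +x points into the long fence (inner face at x = 0), +y runs along that fence away from the end stop (inner face at y = 0), z up. The free plate spans x = -78 to 0 mm, y = 0 to 138 mm. Seated, the block's centre line stands at x = -25 mm, y = 35 mm.
- long_fence: Bare aluminium fence along the far edge of the plate, rigid and fixed: 12 mm thick, 150 mm long along the corner's y, its top 34 mm above the plate (so 6 mm below the block's flat top). Origin at the middle of its underside.
- end_stop: Blue painted fence across the plate's right end, rigid and fixed: 12 mm thick, 78 mm long along the corner's x, its top 34 mm above the plate. Origin at the middle of its underside. A push felt at the wrist is shared between the fence and the friction (about 0.25) of the ground metal faces, so do not bear down hard on the plate.
- bottle_centre (a point): Centre of the white plastic sample bottle, 50 mm across, 90 mm high, standing upright, to be left alone; 45 mm above its underside.
- bulb_centre (a point): Centre of the red rubber pipette bulb, 54 mm across, 83 mm high, standing upright, to be left alone; 41 mm above its underside.
- vial_centre (a point): Centre of the small white vial with a black cap, 21 mm across, 54 mm high, standing upright, to be left alone; 27 mm above its underside.
Not all that is in view belongs to the job. Leave any turquoise look-alike of the vial_block alone.

How it is judged:
On the way:
1. the block stands on the plate with a long side against the long fence, still at least 30 mm short of the end stop (contact force between vial_block and long_fence above 0.3 N and x of block_grip in the frame of corner above -0.029 m and y of block_grip in the frame of corner between 0.065 and 0.15 m and z of block_grip in the frame of corner below 0.069 m and angle between the x axis of vial_block and the x axis of corner, either way round below 0.1 rad and angle between block_grip's own z axis and vertical below 0.1 rad), for 0.1 s.
At the end, for the whole second after the job is handed in: The fingers still hold the block, and it presses on the long fence and on the end stop at once with 0.8 to 30 N each; it stands flat on the plate (grip point 62 to 69 mm above it, tilt under 0.06 rad), square to the fences within 0.06 rad, its faces within 3 mm of both, and still (contact force between vial_block and long_fence between 0.8 and 30 N and contact force between vial_block and end_stop between 0.8 and 30 N and contact force between vial_block and the fingers above 1 N and x of block_grip in the frame of corner between -0.028 and -0.021 m and y of block_grip in the frame of corner between 0.031 and 0.038 m and z of block_grip in the frame of corner between 0.062 and 0.069 m and angle between the x axis of vial_block and the x axis of corner, either way round below 0.06 rad and angle between block_grip's own z axis and vertical below 0.06 rad and linear speed of vial_block below 0.01 m/s); the arm keeps its last pose, push and grip.
It fails at once if the block is let into the last 20 mm before the end stop, down on the plate, more than 5 mm away from the long fence (y of block_grip in the frame of corner between -0.03 and 0.055 m and x of block_grip in the frame of corner between -0.09 and -0.03 m and z of block_grip in the frame of corner below 0.072 m).
It fails at once if the block is slid along the fence at more than 0.2 m/s (linear speed of vial_block above 0.2 m/s and contact force between vial_block and long_fence above 0.3 N).
It fails at once if the block is rammed into a fence (over 45 N) (contact force between vial_block and long_fence above 45 N or contact force between vial_block and end_stop above 45 N).
It fails at once if the sample bottle, the red bulb or the small vial is shifted by more than 20 mm or tipped (distance of any of bottle_centre, bulb_centre, vial_centre from where it was at the start of the episode above 0.02 m or angle between any of bottle_centre, bulb_centre, vial_centre's own z axis and vertical above 0.3 rad).
It also fails if it takes over 64 s, if anything falls off the work surface, if the arm or the gripper's body presses on something with over 40 N, if the wrist force passes 120 N, or if a joint passes its speed limit or range.

### The arm

A 6-joint arm with a two-finger parallel gripper is mounted at the origin on a cart in front of the work surface, level with it; the furniture and walls round the work are solid. World frame = base frame: x ahead of the robot, y to its left, z up, the work surface at z = 0. Lengths are in m, angles in rad, forces in N, time in s.
With the tool pointing down it reaches from about 0.425 to 0.95 m from the base axis. Payload 3.5 kg.
Tool frame: the origin (TCP) lies midway between the tips of the shut fingers; the grasp point (between the pads) lies 19 mm behind it (r.hold_point_z is the distance from the TCP to the grasp point, in m); z points along the fingers, y is the line along which they close (so a half turn about z gives the same grasp; the last joint's range is limited). The gripper opens to 85 mm and grips with 20 to 120 N. Pads are 22 mm wide; open, the fingers measure 114 mm over their backs; the gripper's body (76 mm by 85 mm) begins 54 mm behind the grasp point. The pads swing forward as they close: fully open they stand 13 mm farther back than shut.
Start: joints at [-1.477, 0.286, 1.577, -0, 1.279, -0.15], TCP at [0.163, -0.655, 0.231] pointing down, gripper open.
Joint ranges: [-2.77, 2.77], [-0.9, 2.22], [0.21, 2.48], [-1.53, 4.67], [0.24, 2.81], [-2.84, 2.84]. Speed limits (rad/s): [2.79, 2.79, 3.14, 3.14, 3.14, 3.14].

### API

Orientations are given as a 3x3 rotation matrix whose columns are the frame's x, y, z axes.
In Python, from station import r gives the robot as it stands.
- The arm moves only by the tool play_rows, never from a script. Its argument "plan" is a list of rows, each a list of 6 numbers: the shift along the tool's x, y, z in units of 0.25 m (1.0 is 0.25 m), then the turn, a rotation vector about the tool's x, y, z in units of 180 degrees (1.0 is 180 degrees). A call has 1 to 12 rows; each row is the pose to reach, as a shift and turn from the pose commanded when the call began, along the tool's axes at that moment, turning the shorter way round; what a row does not reach only later rows make up. A row lasts 1/10 s, in which the tool goes at most 50 mm and 8.59 degrees, less where a joint would pass 70% of its speed; a pose out of reach is approached as far as the arm can. A call with a number of a shift or a turn outside -1 to 1 is refused whole. A call with a gripper value outside its range is refused whole. "hand" is the opening, from 0 (shut) to 1 (fully open), set as the call begins (left out, the last holds). The fingers move at their own pace and stop on an object; "squeeze" is the grip in N (left out, the last holds). Time passes only in rows, so rows that repeat a pose let the fingers close. It gives the time, the measured TCP pose, the force, the opening and the grip force at its end, in the units of the state.
- r.get_obs(): the state, without advancing time (a new reading comes with each control period).
- r.read_camera(name): name is "side" or "top"; returns (picture, depth): 420x560x3 uint8, blue, green, red; 420x560 float32, m along the optical axis (not along the pixel's ray), 0 where there is no reading.
- r.camera_info(name): a dict with "mtx" (3x3 intrinsics, pixels), "D" ([k1, k2, p1, p2, k3] as OpenCV has them; the pictures are not rectified), "R" (3x3) and "t" (3): a world point X has camera coordinates R X + t. Camera axes: x right, y down, z forward; pixel columns grow to the right and rows downward; lengths in m; the calibration is good to about 2 mm. A picture is of the moment at which its call begins. camera_info takes no time and is no camera call.
- r.sign_off(): hands the job in; it is judged then, once.
The state is a dict: "time_s": time; "joints": joint angles; "qd": joint speeds; "effort": joint torques, N m; "position": TCP position; "orientation": TCP orientation; "wrist_force": force on the tool from outside, world axes, zero at the start; "torque": the same for the moment, N m; "finger_gap": opening from 0.0 (shut) to 1.0 (fully open); "grip_force": force on a finger pad.
Only numpy, scipy, OpenCV 4.12 (cv2) and the standard library are available. Lean on these libraries where they do the work, as an engineer would, in place of code of your own. Each camera call takes 0.05 s, during which the arm holds its last target. There are 200 camera calls.

## Working session

There is one attempt and no reset: what is moved stays moved. The work goes in short steps, Python scripts to look and compute and a tool call to move; the robot and the scene stay as the last step left them, time stands still between calls to the robot, and variables do not carry over. Pictures are saved under pics/ and viewed, at most 10 in all, crops included, and the job is handed in when it is done.

Besides the shell and the picture viewer there is one more tool, called after "Call:" in YAML: its name, and indented under it one key for each argument. play_rows: Moves the arm, as the interface text tells. Its arguments: {"type":"object","properties":{"plan":{"type":"array","items":{"type":"array","items":{"type":"number"}}},"hand":{"type":"number"},"squeeze":{"type":"number"}},"required":["plan"]}

```bash
mkdir -p pics; python3 - <<'E'
from station import r
import cv2,numpy as np
for n in ("top","side"):
    p,d=r.read_camera(n); cv2.imwrite(f"pics/{n}0.png",p); np.save(f"{n}0.npy",d)
    i=r.camera_info(n); print(n,i)
o=r.get_obs(); print(o, r.hold_point_z)
E
```

```text
top {'mtx': array([[422.80907543,   0.        , 276.80027267],
       [  0.        , 422.80907543, 218.14517036],
       [  0.        ,   0.        ,   1.        ]]), 'D': array([-0.1122081,  0.       ,  0.       ,  0.       ,  0.       ]), 'R': array([[ 0.02915044, -0.99940707,  0.01832383],
       [-0.98059518, -0.03214748, -0.19338984],
       [ 0.19386424, -0.01233086, -0.98095087]]), 't': array([0.24081175, 0.58292716, 1.02749645])}
side {'mtx': array([[481.70186796,   0.        , 280.82773591],
       [  0.        , 481.70186796, 208.23504259],
       [  0.        ,   0.        ,   1.        ]]), 'D': array([-0.1310399,  0.       ,  0.       ,  0.       ,  0.       ]), 'R': array([[ 0.30131993,  0.95351796, -0.00313116],
       [ 0.71074401, -0.2267879 , -0.66589053],
       [-0.63564869,  0.19842064, -0.74604289]]), 't': array([-0.43738514, -0.30292003,  1.48291048])}
{'time_s': 0.1, 'joints': array([-1.47700140e+00,  2.87111865e-01,  1.57804782e+00, -3.48648155e-05,
        1.27858291e+00, -1.49987195e-01]), 'qd': array([ 0.00039485, -0.0018953 , -0.00302886, -0.00210889,  0.00053543,
        0.00104615]), 'effort': array([ 3.63968074e-04, -4.07296944e+01, -2.93699795e+01, -1.51022618e-04,
        3.39864935e-03,  1.25385424e-05]), 'position': array([ 0.16290019, -0.65443246,  0.23005297]), 'orientation': array([[ 9.70429610e-01,  2.41384168e-01, -2.34597355e-04],
       [ 2.41384109e-01, -9.70427299e-01,  2.13735594e-03],
       [ 2.88264208e-04, -2.13078157e-03, -9.99997688e-01]]), 'wrist_force': array([ 1.18228732,  0.15559782, -0.67366191]), 'torque': array([0.00844511, 0.03544257, 0.01781331]), 'grip_force': 0.0, 'finger_gap': 0.9977121443568944} 0.0187
```

View pics/top0.png

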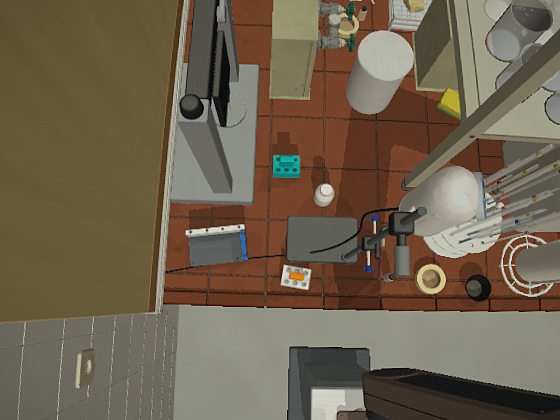

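View pics/side0.png

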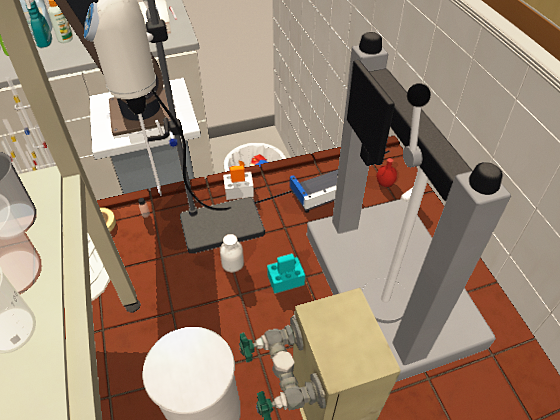

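Top view: block with orange grip at (296,277), turquoise look-alike at (286,166), fixture at (217,245) with the long fence at (215,230) and the blue stop at (243,243), and bottle at (324,193). There is a stand plate at (322,238). The side view shows the bulb at (388,175). I'll enlarge both views.

```bash
cat > h.py <<'E'
from station import r
import cv2,numpy as np
def world(n,px,d=None,z=None):
    i=r.camera_info(n); R,t=i["R"],i["t"]
    px=np.array(px,float).reshape(-1,1,2)
    u=cv2.undistortPoints(px,i["mtx"],i["D"])[:,0]
    ray=np.c_[u,np.ones(len(u))]
    if z is None: s=np.array([d[int(round(p[0,1])),int(round(p[0,0]))] for p in px])
    else:
        c=-R.T@t; w=ray@R; s=(z-c[2])/w[:,2]
    return (ray*s[:,None]-t)@R
E
python3 - <<'E'
from h import *
np.set_printoptions(precision=3,suppress=True)
a=cv2.imread("pics/top0.png")[205:305,165:325]; cv2.imwrite("pics/c1.png",cv2.resize(a,None,fx=5,fy=5,interpolation=cv2.INTER_CUBIC))
a=cv2.imread("pics/side0.png")[135:225,190:430]; cv2.imwrite("pics/c2.png",cv2.resize(a,None,fx=3.33,fy=3.33,interpolation=cv2.INTER_CUBIC))
T=np.load("top0.npy");S=np.load("side0.npy")
for p in [(296,277),(217,245),(300,232),(355,235),(340,250),(370,255),(373,220),(400,222),(375,245),(402,260),(390,275),(430,278),(478,287),(324,193),(192,105),(232,190),(300,270),(330,250),(352,230),(390,212),(205,254)]: print("top",p,world("top",[p],T)[0])
for p in [(388,175),(408,195),(143,208),(237,170),(338,240),(185,200),(200,195),(165,100),(160,150),(125,100),(165,60)]: print("side",p,world("side",[p],S)[0])
E
```

```text
top (296, 277) [0.425 0.208 0.085]
top (217, 245) [0.506 0.412 0.02 ]
top (300, 232) [0.547 0.196 0.019]
top (355, 235) [0.522 0.078 0.154]
top (340, 250) [0.502 0.09  0.021]
top (370, 255) [0.493 0.007 0.003]
top (373, 220) [0.53  0.069 0.295]
top (400, 222) [0.484 0.084 0.517]
top (375, 245) [0.48  0.066 0.294]
top (402, 260) [0.429 0.081 0.513]
top (390, 275) [ 0.438 -0.031  0.058]
top (430, 278) [ 0.436 -0.156  0.003]
top (478, 287) [ 0.414 -0.292  0.001]
top (324, 193) [0.637 0.142 0.089]
top (192, 105) [0.652 0.398 0.527]
top (232, 190) [0.647 0.377 0.05 ]
top (300, 270) [0.446 0.196 0.039]
top (330, 250) [0.502 0.117 0.019]
top (352, 230) [0.556 0.059 0.023]
top (390, 212) [ 0.614 -0.052 -0.002]
top (205, 254) [0.481 0.442 0.023]
side (388, 175) [0.538 0.575 0.051]
side (408, 195) [0.627 0.583 0.063]
side (143, 208) [ 0.448 -0.036  0.036]
side (237, 170) [0.438 0.207 0.084]
side (338, 240) [0.692 0.375 0.048]
side (185, 200) [ 0.416  0.068 -0.002]
side (200, 195) [0.417 0.109 0.004]
side (165, 100) [-0.02   0.08   0.011]
side (160, 150) [ 0.112  0.031 -0.076]
side (125, 100) [ 0.232 -0.022  0.206]
side (165, 60) [0.488 0.085 0.443]
```

View pics/c1.png

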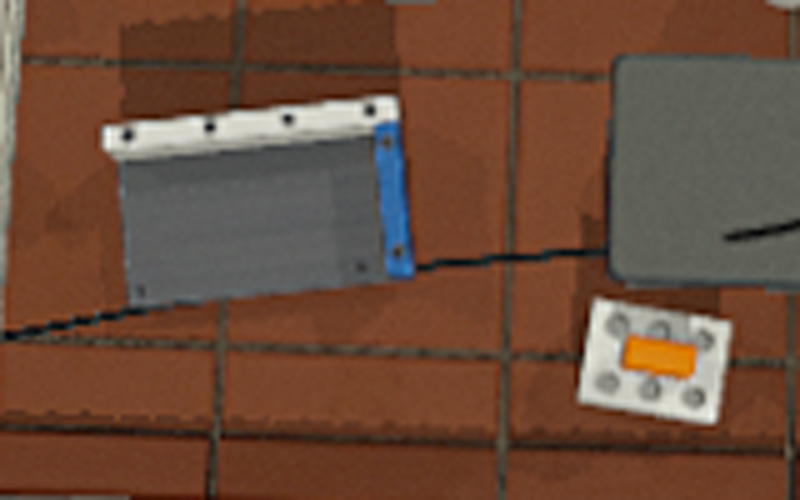

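View pics/c2.png

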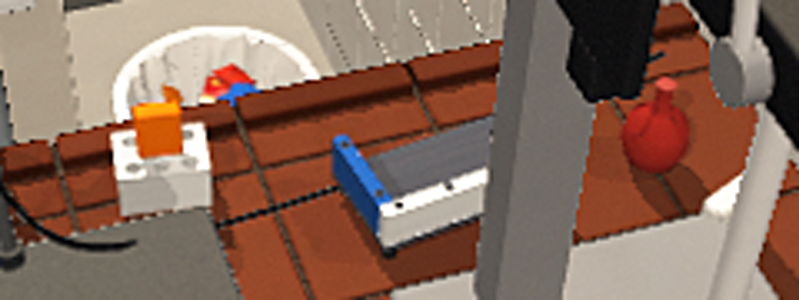

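The crop shows the fence's inner foot from (120,158) to (377,135). The stop's inner top edge runs (376,125)–(388,278), and the block top's corners are (597,298), (732,322), (716,423) and (578,403). The bulb stands left of the fixture, behind the press. The stand lies on the arm's way, so I'll map the obstacles and compute the poses.

```bash
python3 - <<'E'
from h import *
np.set_printoptions(precision=4,suppress=True,linewidth=200)
f=lambda L:[(165+(x+.5)/5-.5,205+(y+.5)/5-.5) for x,y in L]
F=world("top",f([(120,158),(377,135)]),z=.02); E_=world("top",f([(376,125),(388,278)]),z=.054)
B=world("top",f([(597,298),(732,322),(716,423),(578,403)]),z=.04); G=world("top",f([(627,336),(696,344),(692,377),(623,368)]),z=.085)
print("fence",F,"stop",E_,"block",B,B.mean(0),"grip",G,G.mean(0))
yv=F[0]-F[1];yv/=np.linalg.norm(yv);print("corner y dir",yv, "stop dir",(E_[0]-E_[1])/np.linalg.norm(E_[0]-E_[1]))
a=B[0]-B[1];print("block ang y",np.degrees(np.arctan2(a[0],a[1])),(lambda b:np.degrees(np.arctan2(b[1],b[0])))(B[0]-B[3]),(lambda b:np.degrees(np.arctan2(b[1],b[0])))(B[1]-B[2]),(lambda b:np.degrees(np.arctan2(b[0],b[1])))(B[3]-B[2]))
H=np.zeros((14,24),int)
for n in("top","side"):
    d=np.load(n+"0.npy");v,u=np.nonzero(d>0)
    i=r.camera_info(n);p=cv2.undistortPoints(np.c_[u,v].astype(float)[:,None],i["mtx"],i["D"])[:,0]
    P=(np.c_[p,np.ones(len(p))]*d[v,u][:,None]-i["t"])@i["R"]
    ix=((P[:,0]-.1)/.05).astype(int);iy=((P[:,1]+.6)/.05).astype(int)
    k=(P[:,0]>.1)&(P[:,0]<.8)&(P[:,1]>-.6)&(P[:,1]<.6)
    np.maximum.at(H,(ix[k],iy[k]),(P[k,2]*1000).astype(int))
print("y from -.6");print(np.c_[100+50*np.arange(14),H])
E
```

```text
fence [[0.5262 0.4883 0.02  ]
 [0.5429 0.3538 0.02  ]] stop [[0.5425 0.352  0.054 ]
 [0.4648 0.3425 0.054 ]] block [[0.4593 0.2368 0.04  ]
 [0.4491 0.1677 0.04  ]
 [0.3979 0.175  0.04  ]
 [0.406  0.2449 0.04  ]] [0.4281 0.2061 0.04  ] grip [[0.4373 0.2232 0.085 ]
 [0.4344 0.1895 0.085 ]
 [0.4184 0.1911 0.085 ]
 [0.4218 0.2247 0.085 ]] [0.428  0.2071 0.085 ]
corner y dir [-0.1233  0.9924  0.    ] stop dir [0.9926 0.1217 0.    ]
block ang y 8.39353736395018 -8.732490175258134 -8.090774445909105 6.569561699921366
y from -.6
[[100   0   0   0   0   0   0   0   0   5   6   5   8 293 286   7   5   0   0   0   0   0   0   0   0]
 [150   0   0   0   0   0   0   0   0   4   2   3   3 489 341   3   0   0   0   0   0   0   0   0   0]
 [200   0   0   0   0   0   0   0   0   0 589 651 642 513 351   0   0   0   0   0   0   0   0   0   0]
 [250   0   0   0   0   0   0   0   0   0   0   0   0   0   0   0   0   0   0   0   0   0   0   0   0]
 [300   0   5   5   7   7   8   9   5   6   7   3   8   8   4   8   6   6   3   0 687 682   5   7   0]
 [350   0  15  21  23  15  33  33  32  22  25  16  15  15 
[... 169 characters left out ...]
 211  19 125 127 127  25   5 581 595 596  41  44  43  13  59 982  25  26   6  47]
 [500   0   5 113 201 136   6 397 423 503 127   6 585 598 587  83  26  25   6  59 951  59  59   5  87]
 [550   3  71 135 209 233   0 383 276 502 433   5 571 588  25  25  24  25   7  57 886  55   5   4   4]
 [600   0   0   0   0 241   0 407 459 442 126   7   6   6   6  95  91   5   6  55 824 527  55  57  65]
 [650   0   0   0   0 300 307 413 413 414 655 688   6   5   6  94  90  39  44  55 763 528  56  56  55]
 [700   0   0   0   0 302 308 446 508 509 676 691   6   8   9   6   6  89  89  55 688 484  56  57  55]
 [750   0   0   0   0 213   7 463 509 508 509 412   7   7   6   5   6  44  42  57 503 484  56  59  54]]
```

Call:
play_rows:
  plan:
    - [0,0,-0.2,0,0,0]
    - [0,0,-0.4,0,0,0]
    - [0,0,-0.6,0,0,0]
    - [0,0,-0.8,0,0,0]
    - [0,0,-1,0,0,0]
    - [0,0,-1,0,0,0]
    - [0,0,-1,0,0,0]

```text
time_s: 0.8
position: [0.163, -0.6552, 0.4831]
orientation: [[0.97, 0.241, 0.0], [0.241, -0.97, -0.003], [-0.001, 0.003, -1.0]]
wrist_force: [-0.3, 0.3, -2.3]
finger_gap: 1.002
grip_force: 0.0
```

```bash
python3 - <<'E'
from h import *
np.set_printoptions(precision=4,suppress=True,linewidth=200)
o=r.get_obs();print(o["joints"],o["position"],o["orientation"],o["time_s"])
d=np.load("top0.npy");v,u=np.nonzero(d>0)
i=r.camera_info("top");p=cv2.undistortPoints(np.c_[u,v].astype(float)[:,None],i["mtx"],i["D"])[:,0]
P=(np.c_[p,np.ones(len(p))]*d[v,u][:,None]-i["t"])@i["R"]
k=(P[:,1]>.3)&(P[:,2]>.54);Q=P[k];print(len(Q),Q.min(0),Q.max(0),np.percentile(Q,[1,50,99],axis=0))
for a,b in((.45,.5),(.55,.6)):
  q=Q[(Q[:,0]>a)&(Q[:,0]<b)];print(q.min(0),q.max(0),len(q))
d=np.load("side0.npy");v,u=np.nonzero(d>0)
for n in("top","side"):
    d=np.load(n+"0.npy");v,u=np.nonzero(d>0)
    i=r.camera_info(n);p=cv2.undistortPoints(np.c_[u,v].astype(float)[:,None],i["mtx"],i["D"])[:,0]
    P=(np.c_[p,np.ones(len(p))]*d[v,u][:,None]-i["t"])@i["R"]
    q=P[(P[:,0]>.38)&(P[:,0]<.62)&(P[:,1]>-.08)&(P[:,1]<.14)&(P[:,2]>.1)]
    for z in np.arange(.1,.61,.05):
        s=q[(q[:,2]>z)&(q[:,2]<z+.05)]
        if len(s)>3: print(n,round(z,2),len(s),s.min(0)[:2],s.max(0)[:2])
E
```

```text
[-1.477   0.2207  1.2094 -0.      1.708  -0.15  ] [ 0.163  -0.6552  0.4831] [[ 0.9704  0.2414  0.0003]
 [ 0.2414 -0.9704 -0.0035]
 [-0.0006  0.0034 -1.    ]] 0.8
55339 [0.3488 0.3802 0.6766] [0.718  0.4002 0.9824] [[0.3532 0.3815 0.685 ]
 [0.4468 0.3827 0.8842]
 [0.6533 0.3843 0.9724]]
[0.45   0.3808 0.6773] [0.5    0.3865 0.9824] 14236
[0.55   0.3804 0.6775] [0.6    0.3863 0.8868] 3266
top 0.1 50 [0.4792 0.0765] [0.5225 0.0917]
top 0.15 64 [0.479  0.0154] [0.5286 0.0844]
top 0.2 41 [0.4793 0.0754] [0.5365 0.0844]
top 0.25 449 [0.4292 0.0408] [0.541  0.0913]
top 0.3 87 [0.4766 0.0488] [0.5423 0.0877]
top 0.35 106 [0.4782 0.0555] [0.5404 0.0843]
top 0.4 177 [ 0.4776 -0.0037] [0.5543 0.0853]
top 0.45 409 [ 0.4387 -0.0021] [0.5485 0.0963]
top 0.5 1743 [ 0.4071 -0.0343] [0.553  0.0965]
top 0.55 3118 [ 0.4779 -0.0316] [0.5563 0.0853]
side 0.1 83 [0.4844 0.073 ] [0.5286 0.0925]
side 0.15 136 [0.4849 0.0134] [0.5432 0.0853]
side 0.2 200 [0.4832 0.0149] [0.5423 0.0855]
side 0.25 533 [0.4393 0.0139] [0.5442 0.0916]
side 0.3 299 [0.4842 0.0137] [0.5455 0.0892]
side 0.35 475 [0.4833 0.0001] [0.543  0.0857]
side 0.4 908 [ 0.4844 -0.0262] [0.5617 0.086 ]
side 0.45 1549 [ 0.4866 -0.0252] [0.5629 0.0955]
side 0.5 2077 [ 0.4111 -0.0367] [0.5631 0.0967]
side 0.55 1637 [ 0.4841 -0.0319] [0.5615 0.0857]
```

Call:
play_rows:
  plan:
    - [0.03,-0.2,0,0,0,0]
    - [0.06,-0.4,0,0,0,0]
    - [0.09,-0.6,0,0,0,0]
    - [0.12,-0.8,0,0,0,0]
    - [0.15,-1,0,0,0,0]
    - [0.15,-1,0,0,0,0]
    - [0.15,-1,0,0,0,0]

```text
time_s: 1.5
position: [0.139, -0.4022, 0.4795]
orientation: [[0.97, 0.242, -0.0], [0.242, -0.97, 0.002], [0.0, -0.002, -1.0]]
wrist_force: [-0.2, -0.7, -0.4]
finger_gap: 1.003
grip_force: 0.0
```

```bash
python3 - <<'E'
from h import *
np.set_printoptions(precision=4,suppress=True,linewidth=200)
o=r.get_obs();print(o["joints"],o["position"],o["time_s"])
J=np.array([[-1.477,.2871,1.578,0,1.2786],[-1.477,.2207,1.2094,0,1.708],o["joints"][:5]])
P=np.array([[.1629,-.6544,.2301],[.163,-.6552,.4831],o["position"]])
rad=P[:,0]*np.cos(J[:,0])+P[:,1]*np.sin(J[:,0]);lat=-P[:,0]*np.sin(J[:,0])+P[:,1]*np.cos(J[:,0])
A=[];y=[]
for j,ra,z in zip(J,rad,P[:,2]):
    s=j[1]+j[2]
    A+=[[np.sin(j[1]),np.sin(s),np.cos(s),1,0],[np.cos(j[1]),np.cos(s),-np.sin(s),0,1]];y+=[ra,z]
print(np.linalg.lstsq(np.array(A),np.array(y),rcond=None),lat,J[:,1]+J[:,2]+J[:,4])
E
```

```text
[-1.4774 -0.3559  1.7624 -0.      1.7367 -0.1507] [ 0.139  -0.4022  0.4795] 1.5
(array([ 0.4454,  0.5727,  0.0243, -0.0004, -0.0077]), array([0.]), np.int32(5), array([2.97  , 2.4359, 0.3541, 0.2575, 0.2319])) [0.1009 0.1009 0.1009] [3.1437 3.1381 3.1432]
```

```bash
cat >> h.py <<'E'
from scipy.spatial.transform import Rotation as Ro
def rows(start,targets):
    """start=(pos,yaw of tool y) ; targets list (x,y,z,yaw_deg of tool y) -> plan rows, tool straight down"""
    p,ya=np.array(start[:3]),np.radians(start[3])
    y=np.array([np.cos(ya),np.sin(ya),0]);z=np.array([0,0,-1.]);x=np.cross(y,z);M=np.c_[x,y,z]
    return [[round(float(v),3) for v in np.r_[M.T@(np.array(t[:3])-p)/.25,0,0,-((t[3]-start[3]+180)%360-180)/180]] for t in targets]
E
python3 - <<'E'
from h import *
a0=np.degrees(np.arctan2(-.4022,.139)); s=(.139,-.4022,.4795,-76.0)
u=np.radians(a0)
tg=[(.345*np.cos(u),.345*np.sin(u),.4795,-76),(.297*np.cos(u),.297*np.sin(u),.4795,-76)]
for k in range(1,13):
    a=np.radians(a0+k*7.9); tg.append((.297*np.cos(a),.297*np.sin(a),.4795,-76+k*5.67))
print(a0+12*7.9)
for q in rows(s,tg[:2]): print(q)
print()
for q in rows(tg[1],tg[2:]): print(q)
E
```

```text
23.865108859269
[-0.028, -0.321, 0.0, 0.0, 0.0, -0.0]
[-0.045, -0.512, 0.0, 0.0, 0.0, -0.0]

[0.162, -0.026, 0.0, 0.0, 0.0, -0.032]
[0.318, -0.073, 0.0, 0.0, 0.0, -0.063]
[0.467, -0.142, 0.0, 0.0, 0.0, -0.094]
[0.605, -0.23, 0.0, 0.0, 0.0, -0.126]
[0.729, -0.337, 0.0, 0.0, 0.0, -0.157]
[0.837, -0.46, 0.0, 0.0, 0.0, -0.189]
[0.928, -0.596, 0.0, 0.0, 0.0, -0.22]
[0.999, -0.743, 0.0, 0.0, 0.0, -0.252]
[1.049, -0.899, 0.0, 0.0, 0.0, -0.284]
[1.077, -1.061, 0.0, 0.0, 0.0, -0.315]
[1.082, -1.224, 0.0, 0.0, 0.0, -0.347]
[1.066, -1.387, 0.0, 0.0, 0.0, -0.378]
```

Call:
play_rows:
  plan:
    - [-0.01,-0.16,0,0,0,0]
    - [-0.028,-0.32,0,0,0,0]
    - [-0.045,-0.51,0,0,0,0]
    - [-0.045,-0.51,0,0,0,0]

```text
time_s: 1.9
position: [0.0966, -0.2802, 0.4822]
orientation: [[0.971, 0.24, -0.001], [0.24, -0.971, -0.003], [-0.001, 0.003, -1.0]]
wrist_force: [-0.3, 0.2, 0.2]
finger_gap: 0.994
grip_force: 0.0
```

Call:
play_rows:
  plan:
    - [0.16,-0.03,0,0,0,-0.032]
    - [0.32,-0.07,0,0,0,-0.063]
    - [0.47,-0.14,0,0,0,-0.094]
    - [0.6,-0.23,0,0,0,-0.126]
    - [0.73,-0.34,0,0,0,-0.157]
    - [0.84,-0.46,0,0,0,-0.189]
    - [0.93,-0.6,0,0,0,-0.22]
    - [0.93,-0.6,0,0,0,-0.22]

```text
time_s: 2.7
position: [0.289, -0.0772, 0.4804]
orientation: [[0.583, 0.812, -0.002], [0.812, -0.583, 0.003], [0.001, -0.003, -1.0]]
wrist_force: [0.3, 0.3, -0.1]
finger_gap: 0.998
grip_force: 0.0
```

```bash
python3 - <<'E'
from h import *
o=r.get_obs();p=o["position"];ya=np.degrees(np.arctan2(o["orientation"][1,1],o["orientation"][0,1]));print(p,ya,o["joints"],o["time_s"])
a0=np.degrees(np.arctan2(p[1],p[0]))
tg=[]
n=8
for k in range(1,n+1):
    a=np.radians(a0+k*(28-a0)/n); tg.append((.297*np.cos(a),.297*np.sin(a),.4795,ya+k*(-8-ya)/n))
for q in rows((*p,ya),tg): print(q)
E
```

```text
[ 0.28898948 -0.07721269  0.48043682] -35.68022293162143 [-6.06492709e-01 -6.64330542e-01  1.95110888e+00  1.58470648e-03
  1.85783656e+00  1.66932565e-02] 2.7
[0.099, -0.052, 0.004, 0.0, 0.0, -0.019]
[0.197, -0.106, 0.004, 0.0, 0.0, -0.038]
[0.289, -0.168, 0.004, 0.0, 0.0, -0.058]
[0.375, -0.239, 0.004, 0.0, 0.0, -0.077]
[0.454, -0.318, 0.004, 0.0, 0.0, -0.096]
[0.525, -0.403, 0.004, 0.0, 0.0, -0.115]
[0.588, -0.495, 0.004, 0.0, 0.0, -0.135]
[0.641, -0.592, 0.004, 0.0, 0.0, -0.154]
```

Call:
play_rows:
  plan:
    - [0.1,-0.05,0,0,0,-0.02]
    - [0.2,-0.105,0,0,0,-0.04]
    - [0.29,-0.17,0,0,0,-0.06]
    - [0.375,-0.24,0,0,0,-0.08]
    - [0.455,-0.32,0,0,0,-0.095]
    - [0.525,-0.4,0,0,0,-0.115]
    - [0.59,-0.495,0,0,0,-0.135]
    - [0.64,-0.59,0,0,0,-0.154]
    - [0.64,-0.59,0,0,0,-0.154]
    - [0.64,-0.59,0,0,0,-0.154]

```text
time_s: 3.7
position: [0.2643, 0.1353, 0.4803]
orientation: [[0.152, 0.988, -0.002], [0.988, -0.152, -0.001], [-0.001, -0.002, -1.0]]
wrist_force: [-0.8, 0.2, -0.1]
finger_gap: 1.003
grip_force: 0.0
```

```bash
python3 - <<'E'
from h import *
o=r.get_obs();p=o["position"];ya=np.degrees(np.arctan2(o["orientation"][1,1],o["orientation"][0,1]));print(p,ya,o["joints"],o["time_s"])
for q in rows((*p,ya),[(.428,.2068,.3,-8),(.428,.2068,.13,-8),(.428,.2068,.048,-8)]): print(q)
E
```

```text
[0.26429177 0.13532057 0.4803286 ] -8.761360415554192 [ 1.27121543e-01 -6.69827156e-01  1.95408573e+00 -7.45339224e-04
  1.85985526e+00  2.79823031e-01] 3.7
[0.382, 0.604, 0.721, 0.0, 0.0, -0.004]
[0.382, 0.604, 1.401, 0.0, 0.0, -0.004]
[0.382, 0.604, 1.729, 0.0, 0.0, -0.004]
```

Call:
play_rows:
  plan:
    - [0.06,0.1,0.14,0,0,0]
    - [0.12,0.2,0.28,0,0,0]
    - [0.19,0.3,0.42,0,0,0]
    - [0.25,0.4,0.56,0,0,0]
    - [0.32,0.5,0.7,0,0,0]
    - [0.382,0.604,0.84,0,0,0]
    - [0.382,0.604,0.98,0,0,0]
    - [0.382,0.604,0.98,0,0,0]
    - [0.382,0.604,0.98,0,0,0]

```text
time_s: 4.6
position: [0.4273, 0.2057, 0.2357]
orientation: [[0.154, 0.988, -0.002], [0.988, -0.154, -0.001], [-0.001, -0.002, -1.0]]
wrist_force: [0.8, -0.0, 0.3]
finger_gap: 1.001
grip_force: 0.0
```

```bash
python3 - <<'E'
from h import *
o=r.get_obs();p=o["position"];ya=np.degrees(np.arctan2(o["orientation"][1,1],o["orientation"][0,1]));print(p,ya,o["joints"],o["time_s"],o["wrist_force"])
for q in rows((*p,ya),[(.428,.2068,.13,-8),(.428,.2068,.048,-8)]): print(q)
a=[]
for n,(v,u) in (("top",(205,225)),("side",(110,160))):
    c,d=r.read_camera(n); a.append(cv2.resize(c[v:v+105,u:u+140],None,fx=2.85,fy=2.85,interpolation=cv2.INTER_CUBIC))
cv2.imwrite("pics/g1.png",np.hstack(a))
E
```

```text
[0.42729133 0.20571164 0.23569091] -8.87668199511882 [ 2.34438731e-01 -1.71913056e-01  2.04810341e+00 -3.11679799e-04
  1.26798541e+00  3.89457958e-01] 4.6 [ 0.8364548  -0.03263509  0.32894307]
[0.005, 0.002, 0.423, 0.0, 0.0, -0.005]
[0.005, 0.002, 0.751, 0.0, 0.0, -0.005]
```

View pics/g1.png

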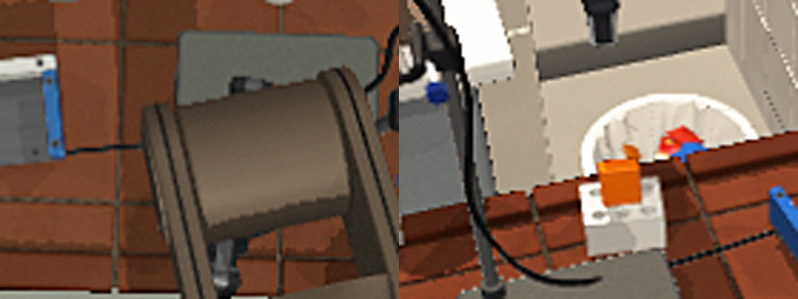

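The gripper hangs straight above the orange grip: finger at (600,20), grip at (620,180). Going down.

Call:
play_rows:
  plan:
    - [0.005,0.002,0.15,0,0,-0.004]
    - [0.005,0.002,0.3,0,0,-0.004]
    - [0.005,0.002,0.42,0,0,-0.004]
    - [0.005,0.002,0.52,0,0,-0.004]
    - [0.005,0.002,0.6,0,0,-0.004]
    - [0.005,0.002,0.66,0,0,-0.004]
    - [0.005,0.002,0.7,0,0,-0.004]
    - [0.005,0.002,0.745,0,0,-0.004]
    - [0.005,0.002,0.745,0,0,-0.004]

```text
time_s: 5.6
position: [0.4275, 0.2082, 0.0499]
orientation: [[0.139, 0.99, -0.0], [0.99, -0.139, -0.0], [-0.0, -0.0, -1.0]]
wrist_force: [-1.0, 0.5, -0.4]
finger_gap: 1.004
grip_force: 0.0
```

Call:
play_rows:
  plan:
    - [0,0,0,0,0,0]
    - [0,0,0,0,0,0]
    - [0,0,0,0,0,0]
    - [0,0,0,0,0,0]
    - [0,0,0,0,0,0]
    - [0,0,0,0,0,0]
    - [0,0,0,0,0,0]
    - [0,0,0,0,0,0]
  hand: 0
  squeeze: 60

```text
time_s: 6.4
position: [0.428, 0.2085, 0.0505]
orientation: [[0.139, 0.99, 0.001], [0.99, -0.139, 0.0], [0.0, 0.001, -1.0]]
wrist_force: [1.7, 0.3, 1.4]
finger_gap: 0.181
grip_force: 60.8
```

```bash
cat >> h.py <<'E'
C=np.array([.543,.352]);X=np.array([.9925,.122]);Y=np.array([-.122,.9925])
def state():
    o=r.get_obs();p=o["position"];ya=np.degrees(np.arctan2(o["orientation"][1,1],o["orientation"][0,1]));d=p[:2]-C
    print("t",o["time_s"],"p",p.round(4),"yaw",ya.round(2),"corner",(d@X).round(4),(d@Y).round(4),"F",(o["wrist_force"][:2]@X).round(1),(o["wrist_force"][:2]@Y).round(1),o["wrist_force"][2].round(1),"gap",round(o["finger_gap"],3),"j",o["joints"].round(2))
    return (*p,ya)
def at(cx,cy,z,ya): return (*(C+cx*X+cy*Y),z,ya)
E
python3 - <<'E'
from h import *
s=state()
for q in rows(s,[(.428,.2085,.15,-8),at(-.04,.10,.15,7.0),at(-.04,.102,.085,7.0)]): print(q)
E
```

```text
t 6.4 p [0.428  0.2085 0.0505] yaw -7.99 corner -0.1316 -0.1284 F 1.7 0.1 1.4 gap 0.181 j [ 0.24  0.09  2.18 -0.    0.88  0.38]
[0.0, -0.0, -0.398, 0.0, 0.0, 0.0]
[0.978, 0.117, -0.398, 0.0, 0.0, -0.083]
[0.985, 0.115, -0.138, 0.0, 0.0, -0.083]
```

Call:
play_rows:
  plan:
    - [0,0,-0.1,0,0,0]
    - [0,0,-0.25,0,0,0]
    - [0,0,-0.4,0,0,0]
    - [0.1,0.01,-0.4,0,0,-0.01]
    - [0.24,0.03,-0.4,0,0,-0.02]
    - [0.38,0.05,-0.4,0,0,-0.03]
    - [0.52,0.065,-0.4,0,0,-0.045]
    - [0.66,0.08,-0.4,0,0,-0.06]
    - [0.8,0.095,-0.4,0,0,-0.07]
    - [0.9,0.11,-0.4,0,0,-0.083]
    - [0.98,0.117,-0.4,0,0,-0.083]
    - [0.98,0.117,-0.4,0,0,-0.083]

```text
time_s: 7.6
position: [0.4894, 0.4483, 0.1477]
orientation: [[-0.123, 0.992, -0.003], [0.992, 0.123, -0.001], [-0.001, -0.003, -1.0]]
wrist_force: [-0.3, 0.0, -3.2]
finger_gap: 0.178
grip_force: 60.2
```

```bash
python3 - <<'E'
from h import *
s=state()
for q in rows(s,[at(-.04,.102,.11,7.0),at(-.04,.102,.08,7.0),at(-.04,.102,.075,7.0)]): print(q)
a=[]
for n,(v,u) in (("top",(195,165)),("side",(80,240))):
    c,d=r.read_camera(n); a.append(cv2.resize(c[v:v+105,u:u+140],None,fx=2.85,fy=2.85,interpolation=cv2.INTER_CUBIC))
cv2.imwrite("pics/g2.png",np.hstack(a))
E
```

```text
t 7.6 p [0.4894 0.4483 0.1477] yaw 7.06 corner -0.0415 0.1022 F -0.3 0.0 -3.2 gap 0.178 j [0.59 0.34 1.67 0.   1.14 0.47]
[-0.001, 0.006, 0.151, 0.0, 0.0, 0.0]
[-0.001, 0.006, 0.271, 0.0, 0.0, 0.0]
[-0.001, 0.006, 0.291, 0.0, 0.0, 0.0]
```

View pics/g2.png

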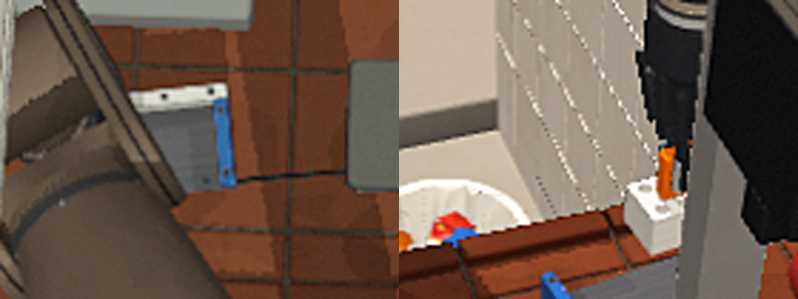

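The block at (655,215) hangs level in the fingers above the left part of the plate, about 10 cm from the blue stop. Lowering it.

Call:
play_rows:
  plan:
    - [0,0.006,0.07,0,0,0]
    - [0,0.006,0.15,0,0,0]
    - [0,0.006,0.21,0,0,0]
    - [0,0.006,0.25,0,0,0]
    - [0,0.006,0.27,0,0,0]
    - [0,0.006,0.285,0,0,0]
    - [0,0.006,0.295,0,0,0]
    - [0,0.006,0.3,0,0,0]
    - [0,0.006,0.3,0,0,0]
    - [0,0.006,0.3,0,0,0]

```text
time_s: 8.7
position: [0.4923, 0.4473, 0.0757]
orientation: [[-0.121, 0.993, 0.001], [0.993, 0.121, 0.001], [0.0, 0.001, -1.0]]
wrist_force: [-0.5, -0.5, -2.9]
finger_gap: 0.176
grip_force: 60.1
```

Call:
play_rows:
  plan:
    - [0,0,0.006,0,0,0]
    - [0,0,0.01,0,0,0]
    - [0,0,0.014,0,0,0]
    - [0,0,0.014,0,0,0]
    - [0,0,0.014,0,0,0]

```text
time_s: 9.2
position: [0.492, 0.4471, 0.0715]
orientation: [[-0.121, 0.993, -0.0], [0.993, 0.121, -0.0], [-0.0, -0.0, -1.0]]
wrist_force: [-0.1, 0.1, -3.5]
finger_gap: 0.181
grip_force: 60.1
```

Call:
play_rows:
  plan:
    - [0,0,0.004,0,0,0]
    - [0,0,0.008,0,0,0]
    - [0,0,0.008,0,0,0]
    - [0,0,0.008,0,0,0]

```text
time_s: 9.6
position: [0.4925, 0.4474, 0.0706]
orientation: [[-0.121, 0.993, 0.001], [0.993, 0.121, 0.001], [0.001, 0.001, -1.0]]
wrist_force: [-0.9, -0.6, 1.5]
finger_gap: 0.175
grip_force: 60.8
```

Call:
play_rows:
  plan:
    - [0,0.01,0,0,0,0]
    - [0,0.02,0,0,0,0]
    - [0,0.03,0,0,0,0]
    - [0,0.036,0,0,0,0]
    - [0,0.04,0,0,0,0]
    - [0,0.04,0,0,0,0]

```text
time_s: 10.2
position: [0.5025, 0.4487, 0.0705]
orientation: [[-0.121, 0.993, 0.001], [0.993, 0.121, 0.001], [0.001, 0.001, -1.0]]
wrist_force: [-2.0, 0.5, 5.0]
finger_gap: 0.175
grip_force: 61.5
```

Call:
play_rows:
  plan:
    - [0,0.004,0,0,0,0]
    - [0,0.008,0,0,0,0]
    - [0,0.008,0,0,0,0]
    - [0,0.008,0,0,0,0]

```text
time_s: 10.6
position: [0.5044, 0.449, 0.0705]
orientation: [[-0.121, 0.993, 0.001], [0.993, 0.121, 0.001], [0.001, 0.001, -1.0]]
wrist_force: [-2.0, -0.2, 5.0]
finger_gap: 0.178
grip_force: 61.5
```

Call:
play_rows:
  plan:
    - [0,0.004,-0.001,0,0,0]
    - [0,0.008,-0.002,0,0,0]
    - [0,0.008,-0.002,0,0,0]
    - [0,0.008,-0.002,0,0,0]

```text
time_s: 11.0
position: [0.5063, 0.449, 0.0705]
orientation: [[-0.121, 0.993, 0.001], [0.993, 0.121, 0.001], [0.001, 0.001, -1.0]]
wrist_force: [-1.3, 0.5, 5.6]
finger_gap: 0.178
grip_force: 61.4
```

Call:
play_rows:
  plan:
    - [0,0.003,0,0,0,0]
    - [0,0.006,0,0,0,0]
    - [0,0.006,0,0,0,0]
    - [0,0.006,0,0,0,0]

```text
time_s: 11.4
position: [0.5068, 0.449, 0.0704]
orientation: [[-0.121, 0.993, -0.001], [0.993, 0.121, -0.0], [-0.0, -0.002, -1.0]]
wrist_force: [-4.4, -0.5, 7.0]
finger_gap: 0.176
grip_force: 61.7
```

Call:
play_rows:
  plan:
    - [0,0.002,-0.002,0,0,0]
    - [0,0.004,-0.004,0,0,0]
    - [0,0.004,-0.005,0,0,0]
    - [0,0.004,-0.005,0,0,0]

```text
time_s: 11.8
position: [0.5069, 0.449, 0.0705]
orientation: [[-0.122, 0.993, -0.003], [0.993, 0.122, -0.001], [-0.001, -0.003, -1.0]]
wrist_force: [-5.4, 0.5, 4.0]
finger_gap: 0.179
grip_force: 61.3
```

Call:
play_rows:
  plan:
    - [-0.01,0,0,0,0,0]
    - [-0.02,0,0,0,0,0]
    - [-0.03,0,0,0,0,0]
    - [-0.04,0,0,0,0,0]
    - [-0.05,0,0,0,0,0]
    - [-0.06,0,0,0,0,0]
    - [-0.07,0,0,0,0,0]
    - [-0.08,0,0,0,0,0]
    - [-0.08,0,0,0,0,0]

```text
time_s: 12.7
position: [0.5097, 0.429, 0.0705]
orientation: [[-0.121, 0.993, -0.003], [0.993, 0.121, -0.001], [-0.0, -0.003, -1.0]]
wrist_force: [-4.2, 1.5, 2.1]
finger_gap: 0.177
grip_force: 61.2
```

```bash
python3 -c "
from h import *
state()"
```

```text
t 12.7 p [0.5097 0.429  0.0705] yaw 6.97 corner -0.0237 0.0805 F -4.0 2.0 2.1 gap 0.177 j [0.55 0.43 1.7  0.   1.01 0.43]
```

Call:
play_rows:
  plan:
    - [-0.01,0.002,0,0,0,0]
    - [-0.02,0.004,0,0,0,0]
    - [-0.03,0.004,0,0,0,0]
    - [-0.04,0.005,0,0,0,0]
    - [-0.05,0.006,0,0,0,0]
    - [-0.06,0.006,0,0,0,0]
    - [-0.07,0.006,0,0,0,0]
    - [-0.08,0.006,0,0,0,0]
    - [-0.09,0.006,0,0,0,0]
    - [-0.1,0.006,0,0,0,0]
    - [-0.1,0.006,0,0,0,0]

```text
time_s: 13.8
position: [0.5132, 0.4045, 0.0705]
orientation: [[-0.122, 0.993, -0.005], [0.993, 0.122, -0.001], [-0.0, -0.005, -1.0]]
wrist_force: [-7.5, 1.9, 4.6]
finger_gap: 0.176
grip_force: 61.4
```

```bash
python3 -c "
from h import *
state()"
```

```text
t 13.8 p [0.5132 0.4045 0.0705] yaw 7.0 corner -0.0231 0.0558 F -7.2 2.8 4.6 gap 0.176 j [0.51 0.41 1.73 0.   1.   0.39]
```

Call:
play_rows:
  plan:
    - [-0.01,0,0,0,0,0]
    - [-0.02,0,-0.001,0,0,0]
    - [-0.03,0,-0.002,0,0,0]
    - [-0.04,0,-0.002,0,0,0]
    - [-0.05,0,-0.002,0,0,0]
    - [-0.056,0,-0.002,0,0,0]
    - [-0.056,0,-0.002,0,0,0]

```text
time_s: 14.5
position: [0.5152, 0.3903, 0.0705]
orientation: [[-0.122, 0.993, -0.004], [0.993, 0.122, -0.001], [-0.001, -0.004, -1.0]]
wrist_force: [-7.1, 0.6, 2.9]
finger_gap: 0.178
grip_force: 61.1
```

Call:
play_rows:
  plan:
    - [-0.003,0,0,0,0,0]
    - [-0.006,0,0,0,0,0]
    - [-0.009,0,0,0,0,0]
    - [-0.012,0,0,0,0,0]
    - [-0.012,0,0,0,0,0]
    - [-0.012,0,0,0,0,0]

```text
time_s: 15.1
position: [0.5155, 0.3875, 0.0705]
orientation: [[-0.122, 0.993, -0.004], [0.993, 0.122, -0.001], [-0.001, -0.004, -1.0]]
wrist_force: [-5.8, 0.9, 3.0]
finger_gap: 0.177
grip_force: 61.1
```

```bash
python3 -c "
from h import *
state()"
```

```text
t 15.1 p [0.5155 0.3875 0.0705] yaw 6.99 corner -0.0229 0.0386 F -5.6 1.6 3.0 gap 0.177 j [0.49 0.39 1.76 0.   1.   0.36]
```

Call:
play_rows:
  plan:
    - [-0.003,0,0,0,0,0]
    - [-0.006,0,0,0,0,0]
    - [-0.006,0,0,0,0,0]
    - [-0.006,0,0,0,0,0]

```text
time_s: 15.5
position: [0.5157, 0.3865, 0.0705]
orientation: [[-0.122, 0.993, -0.004], [0.993, 0.122, -0.0], [0.0, -0.004, -1.0]]
wrist_force: [-5.6, 3.5, 1.1]
finger_gap: 0.18
grip_force: 61.0
```

Call:
play_rows:
  plan:
    - [-0.003,0,0,0,0,0]
    - [-0.006,0,0,0,0,0]
    - [-0.006,0,0,0,0,0]
    - [-0.006,0,0,0,0,0]

```text
time_s: 15.9
position: [0.5157, 0.3863, 0.0706]
orientation: [[-0.121, 0.993, -0.004], [0.993, 0.121, 0.003], [0.003, -0.003, -1.0]]
wrist_force: [-6.0, 6.4, 0.7]
finger_gap: 0.177
grip_force: 60.8
```

```bash
python3 -c "
from h import *
state()"
```

```text
t 15.9 p [0.5157 0.3863 0.0706] yaw 6.97 corner -0.0229 0.0374 F -5.1 7.1 0.7 gap 0.177 j [0.48 0.39 1.76 0.   0.99 0.36]
```

Call:
play_rows:
  plan:
    - [-0.002,0.002,0,0,0,0]
    - [-0.003,0.004,0,0,0,0]
    - [-0.003,0.005,0,0,0,0]
    - [-0.003,0.005,0,0,0,0]
    - [-0.003,0.005,0,0,0,0]
    - [-0.003,0.005,0,0,0,0]
    - [-0.003,0.005,0,0,0,0]
    - [-0.003,0.005,0,0,0,0]

```text
time_s: 16.7
position: [0.5158, 0.3863, 0.0706]
orientation: [[-0.122, 0.993, -0.006], [0.993, 0.122, 0.003], [0.004, -0.006, -1.0]]
wrist_force: [-8.3, 8.1, 2.1]
finger_gap: 0.175
grip_force: 61.1
```

```bash
python3 - <<'E'
from h import *
state()
a=[]
for n,(v,u) in (("top",(195,165)),("side",(110,240))):
    c,d=r.read_camera(n); a.append(cv2.resize(c[v:v+105,u:u+140],None,fx=2.85,fy=2.85,interpolation=cv2.INTER_CUBIC))
cv2.imwrite("pics/g3.png",np.hstack(a)); state()
E
```

```text
t 16.7 p [0.5158 0.3863 0.0706] yaw 6.98 corner -0.0228 0.0374 F -7.2 9.0 2.1 gap 0.175 j [0.48 0.39 1.76 0.01 1.   0.36]
t 16.8 p [0.5159 0.3863 0.0706] yaw 6.98 corner -0.0228 0.0374 F -7.8 8.8 2.5 gap 0.18 j [0.48 0.39 1.76 0.01 1.   0.36]
```

View pics/g3.png

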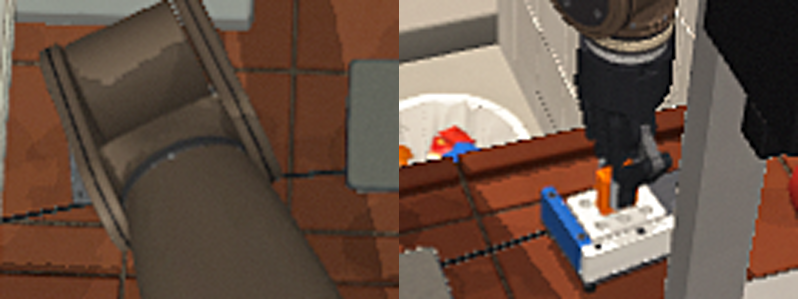

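The block at (615,215) sits flat in the corner against the blue stop at (565,225) and the long fence at (625,250). The fingers still hold it, and the wrist feels a steady 7–8 N and 9 N against the two fences. Handing in.

```bash
python3 -c "
from station import r
print(r.sign_off())"
```

```text
the job is handed in; nothing more can be done
None
```

I handed the job in with the block held by its grip and seated flat in the corner, pressing about 8 N toward the long fence and 9 N toward the end stop (wrist readings); sign-off gave no verdict.

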